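Snap the cover onto the slide staining tray

ROBOT

A 6-joint arm with a two-finger parallel gripper is mounted at the origin on the work surface. World frame = base frame: x ahead of the robot, y to its left, z up, the work surface at z = 0. Lengths are in m, angles in rad, forces in N, time in s.
With the tool pointing down it reaches from about 0.35 to 0.775 m from the base axis. Payload 5.5 kg.
Tool frame: the origin (TCP) lies between the finger pads; the fingertips stand 17 mm ahead of it and the grasp point (between the pads) lies 2 mm behind it (env.finger_overhang is the distance from the TCP to the fingertips, in m); z points along the fingers, y is the direction in which the jaws open and shut (so a half turn about z gives the same grasp; the last joint's range is limited). The gripper opens to 85 mm and grips with 20 to 120 N. Pads are 22 mm wide; open, the fingers measure 114 mm over their backs; the gripper's body (76 mm by 85 mm) begins 54 mm behind the grasp point. The pads swing forward as they close: fully open they stand 13 mm farther back than shut.
Start: joints at [-1.257, 0.313, 0.046, 1.304, 0, 1.431], TCP at [0.252, -0.517, 0.248] pointing down, gripper open.
Joint ranges: [-2.76, 2.76], [-0.86, 1.69], [-1.03, 1.26], [-2.2, 2.34], [-1.47, 1.5], [-3.14, 3.14]. Speed limits (rad/s): [2.57, 2.57, 3.14, 3.14, 3.14, 3.14].

INTERFACE

Orientations are given as a unit quaternion [w, x, y, z].
In Python, from workcell import env gives the robot as it stands. The module is installed in compiled form; this text tells all that it offers.
- The arm moves only by the tool arm_command, never from a script. Its argument "moves" is a list of rows, each a list of 5 numbers: the closure, from 0 (fully open) to 1 (shut), then the shift along the tool's x, y, z in mm, then the turn about the tool's z in rad. In form: [[fingers, dx, dy, dz, turn], ...]. A call has 1 to 12 rows; each row is the pose to reach, as a shift and turn from the pose commanded when the call began, along the tool's axes at that moment; what a row does not reach only later rows make up. A row lasts 1/10 s, in which the tool goes at most 50 mm and 8.59 degrees, less where a joint would pass 70% of its speed; a pose out of reach is approached as far as the arm can. A call with a gripper value outside its range is refused whole. The fingers move at their own pace and stop on an object; "squeeze" is the grip in N (left out, the last holds). Time passes only in rows, so rows that repeat a pose let the fingers close. It gives the time, the measured TCP pose, the force and the opening at its end, in the units of the state.
- env.get_state(): the state, without advancing time (a new reading comes with each control period).
- env.read_camera(name): name is "scene" or "top"; returns (picture, depth): 400x640x3 uint8, blue, green, red; 400x640 float32, m along the optical axis (not along the pixel's ray), 0 where there is no reading.
- env.get_calibration(name): a dict with "fx", "fy", "cx", "cy" (pixels), "k1" (the pictures are not rectified: a ray, as slopes to the right and down, at radius r is drawn at 1 + k1 r^2 times it, then the intrinsics apply), "pose" (4x4, takes a point from camera to world coordinates). Camera axes: x right, y down, z forward; pixel columns grow to the right and rows downward; lengths in m; the calibration is good to about 2 mm. A picture is of the moment at which its call begins. get_calibration takes no time and is no camera call.
- env.hand_in(): hands the job in, once; it reports no verdict.
The state is a dict: "clock": time; "joint_pos": joint angles; "qvel": joint speeds; "tau": joint torques, N m; "tcp_pos": TCP position; "orientation": TCP orientation; "wrist_force": force on the tool from outside, world axes, zero at the start; "ft_torque": the same for the moment, N m; "finger_gap": finger opening in m.
Only numpy, scipy, OpenCV 4.12 (cv2) and the standard library are available. Lean on these libraries where they do the work, as an engineer would, in place of code of your own. Each camera call takes 0.05 s, during which the arm holds its last target. There are 200 camera calls.

TASK

Take the blue cover off the sloped drying stand and put it on the white slide tray on the staining shaker, then press it straight down until both orange clips snap over the tray's rims and the cover lies fully home, level and flush. Press gently: the platform under the tray is sprung and must not be driven down onto its stop. Let go of the cover, and leave the bottles and the dish between them where they stand.

Things in the scene. Friction and masses are not known exactly. Their poses are not given: they have to be found in the camera images.
- cover_grip (a point): centre of the blue cover's upright white handle rib, a block 40 (x) x 14 (y) x 40 mm (z) on the middle of the cover's plate, to be pinched across its 14 mm. It lies 20 mm above the plate's top face, 25 mm above its underside. Axes are the cover's; z is its outward normal. On the stand the cover leans 30 degrees; it sits hat-like over the slope and lifts off along its own z
- cover: the blue cover, 0.10 to 0.17 kg; origin at the middle of its underside, same axes. Plate 83 (x) x 128 (y) x 5 mm. Along its two x edges flared guide lips reach 12 mm below the underside and straddle the tray with 2.5 mm play a side (4 mm more at their tips). It fits either way round (half turn about z)
- clip_left_hook (a point): inner hook of the orange clip arm at the cover's +y end; the other is its mirror image at -y. Each arm is 30 mm wide, hangs 66 mm from the cover's middle to 16 mm below the underside, on a stiff spring hinge; the round hook (8 mm thick) points inward, 61 mm from the middle, 12 mm below the underside
- tray_rim (a point): middle of the top plane of the white slide tray, 72 (x) x 104 (y) mm outside, 40 mm high; z up. A round lip 10 mm thick runs along each y end, outer edge at y = +-59 mm. Laid on loosely, the cover rests with its hooks on the lips, underside about 12 mm above this plane; home, its underside lies on this plane, its origin on this point, x and y along the tray's
- platform: aluminium platform 130 (x) x 165 (y) x 10 mm, one piece with the tray; origin at the middle of its underside, 50 mm below tray_rim. It stands on springs: pressed, it sinks straight down (first 2 N, then about 1 N per mm) to a hard stop at 28 mm, and rises when let go. The clips snap at about 10 to 20 N, varying with friction, so the tray has then sunk some 8 to 18 mm
- shaker: fixed white shaker base 160 (x) x 190 (y) x 32 mm under the sprung platform; origin at the middle of its underside on the table. Unpressed, tray_rim is 112 mm above this origin; the platform (130 x 165 mm) is between 62 and 72 mm
- stand: fixed drying stand; origin at the middle of its underside on the table, foot 130 (x) x 110 (y) mm. Its top is a 66 x 100 mm slab sloping at 30 degrees down towards the stand's -x side, middle of its top face 88 mm above the table
- amber: brown glass bottle with black cap, 34 mm across, 75 mm tall, origin at the middle of its underside; leave it alone
- stain: white bottle with red cap, 36 mm across, 85 mm tall, origin at the middle of its underside; leave it alone
- dish: clear closed dish, 62 mm across, 14 mm high, origin at the middle of its underside; leave it alone
Not all that is in view belongs to the job. There is more than one size of the cover; the one meant has the size given above.

How it is judged:
By the outcome, as a careful person would: the job done as asked, in the order asked, and still so for the second after the job is handed in, with the robot touching nothing.
It also fails if it takes over 51 s, if anything falls off the work surface, if the arm or the gripper's body presses on something with over 40 N, if the wrist force passes 120 N, or if a joint passes its speed limit or range.

## Working session

There is one attempt and no reset: what is moved stays moved. The work goes in short steps, Python scripts to look and compute and a tool call to move; the robot and the scene stay as the last step left them, time stands still between calls to the robot, and variables do not carry over. Pictures are saved under pics/ and viewed, about 8 in all and at most 12, crops included, and the job is handed in when it is done.

Besides the shell and the picture viewer there is one more tool, called after "Call:" as name([rows], argument=value, ...), one row to a line, values as JSON. arm_command: Moves the arm, as the interface text tells. Its arguments: {"type":"object","properties":{"moves":{"type":"array","items":{"type":"array","items":{"type":"number"}}},"squeeze":{"type":"number"}},"required":["moves"]}

```bash
mkdir -p pics
cat > h.py <<'E'
import numpy as np, cv2
from workcell import env
def shot(n):
    im,d=env.read_camera(n); np.savez(f'{n}.npz',im=im,d=d); return im,d
def load(n):
    z=np.load(f'{n}.npz'); return z['im'],z['d']
def rays(n,uv):
    c=env.get_calibration(n); K=np.array([[c['fx'],0,c['cx']],[0,c['fy'],c['cy']],[0,0,1]])
    uv=np.asarray(uv,float).reshape(-1,1,2)
    p=cv2.undistortPoints(uv,K,np.array([c['k1'],0,0,0,0.])).reshape(-1,2) if 0 else und(uv.reshape(-1,2),c)
    P=np.array(c['pose']); d=np.c_[p,np.ones(len(p))]@P[:3,:3].T
    return P[:3,3],d
def und(uv,c):
    q=(uv-[c['cx'],c['cy']])/[c['fx'],c['fy']]; p=q.copy()
    for _ in range(15): p=q/(1+c['k1']*(p**2).sum(1,keepdims=True))
    return p
def plane(n,uv,z):
    o,d=rays(n,uv); return o+d*((z-o[2])/d[:,2])[:,None]
def pts(n,uv,dep):
    o,d=rays(n,uv); uv=np.asarray(uv,int); return o+d*dep[uv[:,1],uv[:,0]][:,None]
def proj(n,X):
    c=env.get_calibration(n); P=np.linalg.inv(np.array(c['pose'])); p=np.atleast_2d(X)@P[:3,:3].T+P[:3,3]
    p=p[:,:2]/p[:,2:]; p=p*(1+c['k1']*(p**2).sum(1,keepdims=True))
    return p*[c['fx'],c['fy']]+[c['cx'],c['cy']]
E
python3 - <<'E'
from h import *
for n in('scene','top'):
    im,d=shot(n); cv2.imwrite(f'pics/{n}0.png',im); c=env.get_calibration(n); print(n,c['fx'],c['k1'],np.round(c['pose'],3).tolist(),(d>0).mean())
print(env.get_state(),env.finger_overhang)
E
```

```text
scene 474.59477584150557 -0.08376190013415996 [[0.439, 0.649, -0.621, 1.218], [0.898, -0.302, 0.32, -0.367], [0.02, -0.699, -0.715, 0.872], [0.0, 0.0, 0.0, 1.0]] 0.9959921875
top 493.2253508836746 0.04437199894636133 [[0.02, -0.982, 0.186, 0.336], [-1.0, -0.024, -0.02, -0.012], [0.024, -0.185, -0.982, 1.082], [0.0, 0.0, 0.0, 1.0]] 0.99587890625
{'clock': 0.1, 'joint_pos': array([-1.25659656e+00,  3.13934867e-01,  4.51300063e-02,  1.30361026e+00,
        1.09327633e-05,  1.43122560e+00]), 'qvel': array([ 0.00014556, -0.00071292,  0.00247437,  0.00048996, -0.00032976,
       -0.00122742]), 'tau': array([ 3.08423259e-03, -4.81727028e+01,  2.99241507e+01,  1.28586733e-02,
       -8.47670435e-05, -1.83579232e-06]), 'tcp_pos': array([ 0.25193584, -0.51640874,  0.24750788]), 'orientation': array([-8.06788103e-04,  9.74371446e-01,  2.24943615e-01, -6.51365999e-05]), 'wrist_force': array([ 0.29255835, -0.41990026,  0.00362999]), 'ft_torque': array([-0.0124171 ,  0.01052129,  0.04722774]), 'finger_gap': 0.08551157020246244} 0.017
```

View pics/scene0.png

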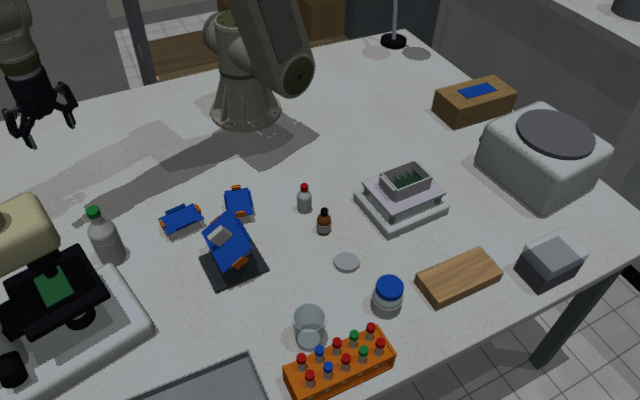

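View pics/top0.png

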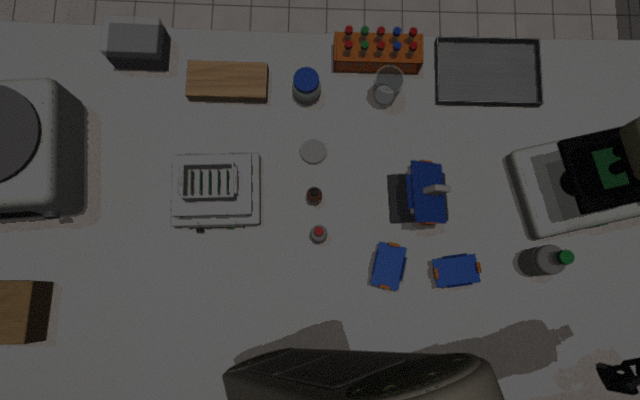

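Scene: the cover with the white rib on the stand is at top (427,190) / scene (228,240). Things that could be mistaken for it are the small covers at top (388,266) and (457,270), the blue-lid jar at (306,85), and the blue patch on the carton at scene (478,90). I choose the one on the dark sloped stand and check it in a crop.

Run:
```python
from h import *
a,da=load('scene'); b,db=load('top')
A=cv2.resize(a[180:300,180:290],None,fx=3.6,fy=4,interpolation=cv2.INTER_CUBIC)
B=cv2.resize(b[150:240,380:470],(396,480),interpolation=cv2.INTER_CUBIC)
cv2.imwrite('pics/crop1.png',np.clip(np.hstack([A,B])*1.4,0,255).astype('uint8'))
for n,im,d,(x0,y0,x1,y1) in(('scene',a,da,(195,205,275,280)),('top',b,db,(400,155,455,230))):
    hsv=cv2.cvtColor(im,cv2.COLOR_BGR2HSV)
    m=np.zeros(d.shape,bool); m[y0:y1,x0:x1]=1
    bl=m&(hsv[...,0]>100)&(hsv[...,0]<130)&(hsv[...,1]>120)
    if n=='scene':
        bl[:,:205]=0; 
    v,u=np.nonzero(bl&(d>0)); X=pts(n,np.c_[u,v],d)
    rng=np.random.default_rng(0);best=None
    for _ in range(500):
        q=X[rng.choice(len(X),3,False)]; nn=np.cross(q[1]-q[0],q[2]-q[0]); 
        if np.linalg.norm(nn)<1e-8: continue
        nn/=np.linalg.norm(nn); k=abs((X-q[0])@nn)<.002
        if best is None or k.sum()>best.sum(): best=k
    I=X[best]; c=I.mean(0); nn=np.linalg.svd(I-c)[2][2]; nn*=np.sign(nn[2])
    print(n,len(X),best.sum(),'c',c.round(4),'n',nn.round(3),'tilt',np.degrees(np.arccos(nn[2])),'az',np.degrees(np.arctan2(nn[1],nn[0])))
    # in-plane rect
    ex=np.array([nn[0],nn[1],0]);ey=np.cross([0,0,1],ex);ey/=np.linalg.norm(ey);ex=np.cross(ey,nn)
    L=np.c_[(I-c)@ex,(I-c)@ey].astype('float32')*1000
    r=cv2.minAreaRect(L); print('rect',r,'ctr',(c+ex*r[0][0]/1e3+ey*r[0][1]/1e3).round(4))
    w=m&(hsv[...,1]<60)&(im.max(2)>100)
    v,u=np.nonzero(w&(d>0)); W=pts(n,np.c_[u,v],d); h=(W-c)@nn
    k=(h>.01)&(h<.06); Wk=W[k]; print('rib n',k.sum(),'hmax',np.percentile(h[k],95) if k.any() else 0)
    if k.any():
        T=Wk[h[k]>.035]; Lt=np.c_[(T-c)@ex,(T-c)@ey].astype('float32')*1000
        print('top',len(T),T.mean(0).round(4),cv2.minAreaRect(Lt), 'rib(-20mm)',(T.mean(0)-.02*nn).round(4))
```

```text
scene 1698 1192 c [ 0.5642 -0.2386  0.0929] n [ 0.027 -0.497  0.867] tilt 29.860377030008618 az -86.86007092570243
rect ((2.6156654357910156, -9.0467529296875), (83.63614654541016, 130.9489288330078), 0.20628628134727478) ctr [ 0.5553 -0.2413  0.0916]
rib n 87 hmax 0.041554129534510126
top 87 [ 0.5568 -0.2613  0.1257] ((2.929807662963867, -9.106782913208008), (13.59476375579834, 38.72793960571289), 85.4180679321289) rib(-20mm) [ 0.5563 -0.2513  0.1084]
top 1825 1377 c [ 0.5496 -0.2368  0.09  ] n [ 0.035 -0.495  0.868] tilt 29.723099760366498 az -86.00601361723702
rect ((3.9124755859375, 1.8710136413574219), (126.19242858886719, 86.76143646240234), 89.92667388916016) ctr [ 0.5517 -0.2401  0.0881]
rib n 0 hmax 0
```

View pics/crop1.png

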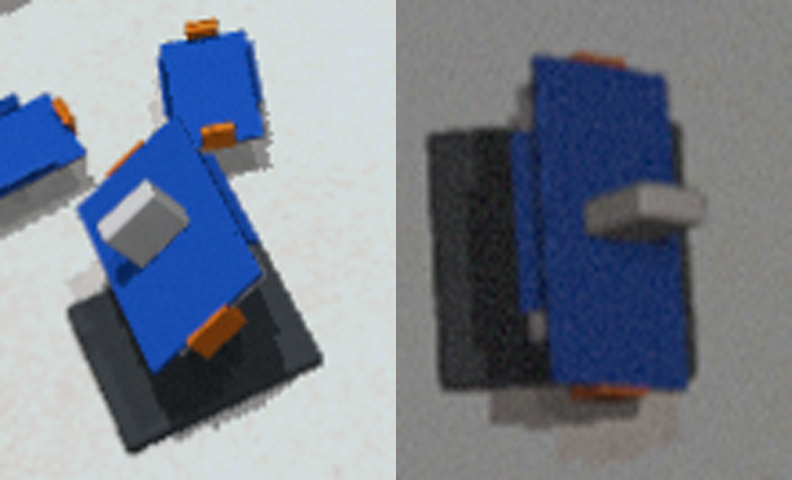

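The crop shows the full-size cover: the rect measures 84–87 × 126–131 mm, it tilts 30°, and its rib runs along the slope. Next I measure the tray and the obstacles.

Run:
```python
from h import *
for n,(x0,y0,x1,y1) in(('top',(160,140,275,240)),('scene',(345,150,455,240))):
    im,d=load(n); v,u=np.mgrid[y0:y1,x0:x1].reshape(2,-1); k=d[v,u]>0; u,v=u[k],v[k]
    X=pts(n,np.c_[u,v],d)
    for nm,lo,hi in(('tray',.104,.120),('plat',.066,.078),('base',.025,.038)):
        m=np.zeros(d.shape,'uint8'); s=(X[:,2]>lo)&(X[:,2]<hi); m[v[s],u[s]]=255
        if nm!='tray': m=cv2.morphologyEx(m,cv2.MORPH_OPEN,np.ones((3,3)))
        vv,uu=np.nonzero(m); Y=pts(n,np.c_[uu,vv],d)
        r=cv2.minAreaRect((Y[:,:2]*1000).astype('float32')); print(n,nm,len(Y),'zmed',np.median(Y[:,2]).round(4),np.round(r[0],1),np.round(r[1],1),round(r[2],1))
print('pix->table',[(p,plane('top',[p],0)[0].round(3).tolist()) for p in[(350,165),(215,285),(290,290),(355,200)]])
for nm,p,z in(('amber',(314,194),.075),('stain',(319,231),.085),('dish',(313,152),.014)): print(nm,plane('top',[p],z)[0].round(3))
im,d=load('top'); cv2.imwrite('pics/tray.png',np.clip(cv2.resize(im[140:240,160:275],None,fx=5,fy=5,interpolation=cv2.INTER_CUBIC)*1.3,0,255).astype('uint8'))
```

```text
top tray 616 zmed 0.1099 [560.3 210.4] [ 74.6 116.6] 3.2
top plat 3289 zmed 0.0713 [560.2 211.2] [132.3 165.3] 3.0
top base 1288 zmed 0.0303 [558.3 209.4] [161.2 185.8] 2.8
scene tray 549 zmed 0.112 [564.  209.5] [ 76.7 117.6] 3.6
scene plat 1233 zmed 0.0741 [563.9 210. ] [132.3 166.9] 3.2
scene base 1389 zmed 0.0336 [565.4 209. ] [160.6 190.2] 2.6
pix->table [((350, 165), [0.628, -0.083, 0.0]), ((215, 285), [0.354, 0.204, 0.0]), ((290, 290), [0.346, 0.044, 0.0]), ((355, 200), [0.547, -0.095, 0.0])]
amber [ 0.543 -0.003  0.075]
stain [ 0.465 -0.016  0.085]
dish [0.652 0.002 0.014]
```

View pics/tray.png

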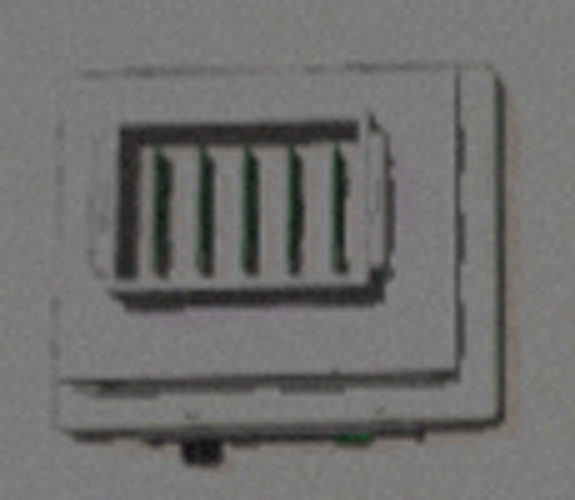

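Tray: the two views agree on 3.1° yaw, 74×117 mm and z 0.11. Both tray and cover shift by the same ~3.7 mm in x between cameras, so relative positions are good. The tool stays vertical, so I'll pinch the leaning rib, lift it off along its normal, level it on free table and regrip. First I go above the rib.

Call:
arm_command([
  [0.4,386,-103,0,-1.18],
  [0.4,386,-103,0,-1.18],
  [0.4,386,-103,0,-1.18],
  [0.4,386,-103,0,-1.18],
  [0.4,386,-103,0,-1.18],
  [0.4,386,-103,0,-1.18],
  [0.4,386,-103,0,-1.18],
  [0.4,386,-103,0,-1.18],
  [0.4,386,-103,0,-1.18],
  [0.4,386,-103,0,-1.18],
  [0.4,386,-103,0,-1.18],
  [0.4,386,-103,0,-1.18],
], squeeze=40)

```text
clock: 1.3
tcp_pos: [0.5528, -0.2561, 0.2482]
orientation: [-0.0, 0.685, 0.728, -0.0]
wrist_force: [0.4, -0.2, -0.1]
finger_gap: 0.0513
```

Run:
```python
from h import *
im,d=shot('scene'); s=env.get_state(); print(s['clock'],s['tcp_pos'],s['orientation'],s['finger_gap'])
from scipy.spatial.transform import Rotation as R
q=s['orientation']; M=R.from_quat([q[1],q[2],q[3],q[0]]).as_matrix(); print(M.round(3))
uv=proj('scene',[s['tcp_pos'],s['tcp_pos']+[0,0,-.017],[.556,-.2513,.1285]]); print(uv)
for p in uv: cv2.circle(im,tuple(int(round(x)) for x in p),1,(0,255,0),-1)
cv2.imwrite('pics/a1.png',cv2.resize(im[120:300,130:330],None,fx=3.3,fy=3.3,interpolation=cv2.INTER_CUBIC))
```

```text
1.35 [ 0.55287207 -0.25624466  0.24835645] [-4.14326622e-05  6.85422047e-01  7.28146004e-01 -1.09319594e-04] 0.05100876628161356
[[-0.06   0.998 -0.   ]
 [ 0.998  0.06  -0.   ]
 [-0.    -0.    -1.   ]]
[[207.5791567  187.71719638]
 [208.84005633 194.11453478]
 [218.61558857 229.73337201]]
```

View pics/a1.png

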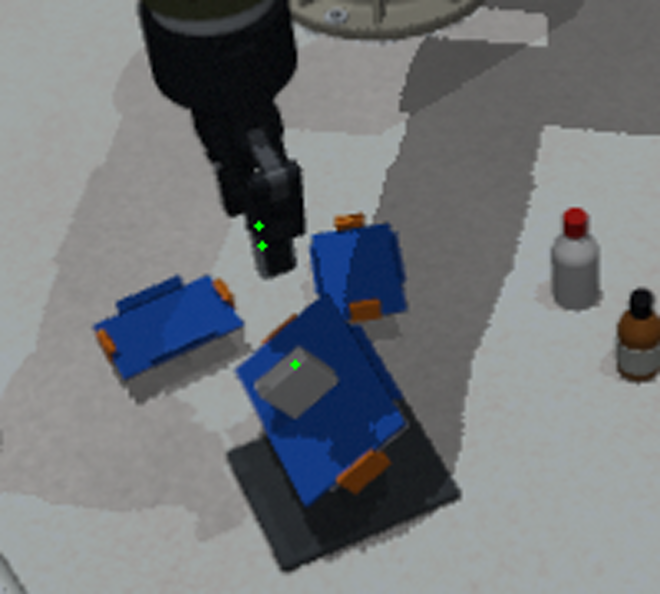

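The gripper is over the rib and aligned: fingertips at crop (275,270), rib top at (295,365). I descend and grip.

Call:
arm_command([
  [0.4,2,1,50,0],
  [0.4,2,1,90,0],
  [0.4,2,1,115,0],
  [0.4,2,1,130,0],
  [0.4,2,1,136,0],
  [0.4,2,1,136,0],
  [1,2,1,136,0],
  [1,2,1,136,0],
  [1,2,1,136,0],
  [1,2,1,136,0],
  [1,2,1,136,0],
  [1,2,1,136,0],
], squeeze=40)

```text
clock: 2.55
tcp_pos: [0.5555, -0.2535, 0.1138]
orientation: [0.001, 0.684, 0.729, 0.0]
wrist_force: [-0.8, -0.6, 6.4]
finger_gap: 0.0132
```

Call:
arm_command([
  [1,0,0,0,0],
  [1,-4,0,-7,0],
  [1,-8,0,-14,0],
  [1,-12,0,-21,0],
  [1,-18,0,-31,0],
  [1,-25,0,-43,0],
  [1,-30,0,-60,0],
  [1,-30,0,-90,0],
  [1,-30,0,-120,0],
  [1,-30,0,-120,0],
], squeeze=50)

```text
clock: 3.55
tcp_pos: [0.5585, -0.2848, 0.2378]
orientation: [0.004, 0.685, 0.729, 0.001]
wrist_force: [0.1, -1.0, -0.5]
finger_gap: 0.0132
```

Run:
```python
from h import *
im,d=shot('scene'); s=env.get_state(); print(s['tcp_pos'],s['wrist_force'],s['ft_torque'],s['finger_gap'])
cv2.imwrite('pics/a2.png',cv2.resize(im[80:300,130:370],None,fx=2.7,fy=2.7,interpolation=cv2.INTER_CUBIC))
```

```text
[ 0.55786379 -0.28423155  0.23524932] [ 0.02031704 -0.45674904 -1.81811764] [-0.05811662 -0.05304029  0.00450689] 0.012913242224985178
```

View pics/a2.png

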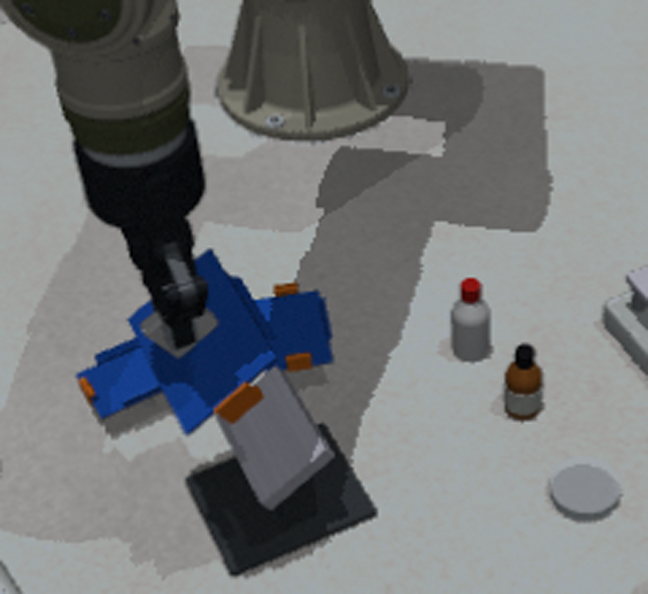

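The cover is off the stand, held with its tilt unchanged (rib at crop (185,325)). Moving to free table between stand and bottles.

Call:
arm_command([
  [1,40,5,0,0],
  [1,80,10,0,0],
  [1,125,16,0,0],
  [1,165,22,0,0],
  [1,169,22,30,0],
  [1,169,22,70,0],
  [1,169,22,110,0],
  [1,169,22,145,0],
  [1,169,22,163,0],
  [1,169,22,163,0],
  [1,169,22,163,0],
])

```text
clock: 4.7
tcp_pos: [0.5673, -0.1128, 0.0687]
orientation: [-0.001, 0.685, 0.729, -0.0]
wrist_force: [-0.3, -1.0, -0.0]
finger_gap: 0.0134
```

Call:
arm_command([
  [1,0,0,7,0],
  [1,0,0,12,0],
  [1,4,0,14,0],
  [1,8,0,16,0],
  [1,12,0,18,0],
  [1,16,0,20,0],
  [1,20,0,22,0],
  [1,24,0,23,0],
  [1,27,0,23,0],
  [1,27,0,23,0],
], squeeze=30)

```text
clock: 5.7
tcp_pos: [0.5688, -0.0875, 0.0492]
orientation: [0.004, 0.685, 0.729, 0.0]
wrist_force: [-0.0, -1.9, 7.1]
finger_gap: 0.0135
```

Run:
```python
from h import *
im,d=shot('scene'); s=env.get_state(); print(s['tcp_pos'],s['wrist_force'],s['ft_torque'],s['finger_gap'])
cv2.imwrite('pics/a3.png',cv2.resize(im[130:300,200:400],None,fx=3,fy=3,interpolation=cv2.INTER_CUBIC))
```

```text
[ 0.5687483  -0.08754873  0.04918857] [-0.55140296 -1.8249762   7.16710825] [-0.8012899   0.21609785  0.00470921] 0.013366074277035447
```

View pics/a3.png

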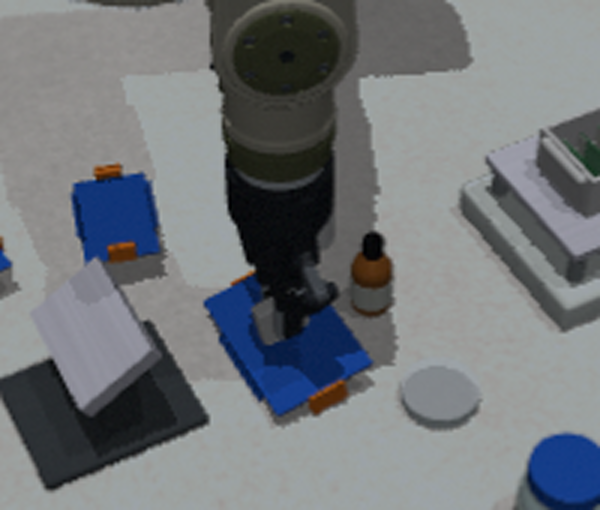

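Nearly level (plate at crop (290,345)), clear of the bottle and dish. I let it drop flat and regrip squarely and lower.

Call:
arm_command([
  [0.55,0,0,0,0],
  [0.5,0,0,0,0],
  [0.5,0,0,0,0],
  [0.5,0,0,0,0],
  [0.5,0,0,2,0],
  [0.5,0,0,3,0],
  [1,0,0,3,0],
  [1,0,0,3,0],
  [1,0,0,3,0],
  [1,0,0,3,0],
  [1,0,0,3,0],
  [1,0,0,3,0],
], squeeze=60)

```text
clock: 6.95
tcp_pos: [0.5663, -0.086, 0.0433]
orientation: [0.0, 0.684, 0.729, -0.0]
wrist_force: [0.1, 0.2, -1.7]
finger_gap: 0.0132
```

Call:
arm_command([
  [1,0,0,-10,0],
  [1,0,0,-40,0],
  [1,0,0,-80,0],
  [1,0,0,-120,0],
  [1,0,0,-160,0],
  [1,0,0,-175,0],
  [1,0,0,-175,0],
])

```text
clock: 7.65
tcp_pos: [0.5678, -0.0863, 0.2221]
orientation: [0.003, 0.684, 0.729, 0.001]
wrist_force: [0.4, 0.2, -1.9]
finger_gap: 0.0134
```

Call:
arm_command([
  [1,26,1,0,-0.14],
  [1,53,2,0,-0.28],
  [1,80,4,0,-0.42],
  [1,107,5,0,-0.56],
  [1,134,6,0,-0.7],
  [1,161,7,0,-0.84],
  [1,188,9,0,-0.98],
  [1,215,10,0,-1.12],
  [1,242,11,0,-1.26],
  [1,269,13,0,-1.4],
  [1,290,14,0,-1.53],
  [1,296,14,0,-1.565],
])

```text
clock: 8.85
tcp_pos: [0.5603, 0.2122, 0.2164]
orientation: [-0.002, -0.031, 1.0, -0.0]
wrist_force: [-0.3, -0.3, -1.6]
finger_gap: 0.0131
```

Call:
arm_command([
  [1,0,0,10,0],
  [1,0,0,20,0],
  [1,0,0,30,0],
  [1,0,0,30,0],
  [1,0,0,30,0],
])

```text
clock: 9.35
tcp_pos: [0.5613, 0.2095, 0.1876]
orientation: [-0.001, -0.028, 1.0, -0.0]
wrist_force: [0.1, 0.4, -2.0]
finger_gap: 0.0131
```

```bash
cat > m.py <<'E'
from h import *
def look(tag,crop=True):
    s=env.get_state(); q=s['orientation']; print(round(s['clock'],2),s['tcp_pos'].round(4),'yaw ty',np.degrees(np.arctan2(2*(q[2]**2)-1,2*q[1]*q[2])).round(2),s['wrist_force'].round(1),s['ft_torque'].round(2),s['finger_gap'].round(4))
    out=[]
    for n,(x0,y0,x1,y1) in(('top',(140,110,290,250)),('scene',(330,110,470,240))):
        im,d=shot(n); hsv=cv2.cvtColor(im,cv2.COLOR_BGR2HSV)
        m=np.zeros(d.shape,bool); m[y0:y1,x0:x1]=1
        bl=m&(hsv[...,0]>100)&(hsv[...,0]<130)&(hsv[...,1]>120)&(d>0)
        v,u=np.nonzero(bl); X=pts(n,np.c_[u,v],d)
        zm=np.median(X[:,2]); k=abs(X[:,2]-zm)<.012
        Y=X[k]; A=np.c_[Y[:,:2]-Y[:,:2].mean(0),np.ones(len(Y))]
        for _ in range(4):
            w=np.linalg.lstsq(A,Y[:,2],rcond=None)[0]; g=abs(A@w-Y[:,2])<.003; A,Y=A[g],Y[g]
        r=cv2.minAreaRect((Y[:,:2]*1000).astype('float32'))
        o=[(X[:,2]>.06)]
        print(n,len(Y),'slope deg',np.degrees(w[:2]).round(2),'z',Y[:,2].mean().round(4),np.round(r[0],1),np.round(r[1],1),round(r[2],1))
        out.append(cv2.resize(im[y0:y1,x0:x1],(400,400),interpolation=cv2.INTER_CUBIC))
    cv2.imwrite(f'pics/{tag}.png',np.clip(np.hstack(out)*1.3,0,255).astype('uint8'))
E
python3 -c "from m import *; look('b1')"
```

```text
Traceback (most recent call last):
  File "m.py", line 3, in look
    s=env.get_state(); q=s['orientation']; print(round(s['clock'],2),s['tcp_pos'].round(4),'yaw ty',np.degrees(np.arctan2(2*(q[2]**2)-1,2*q[1]*q[2])).round(2),s['wrist_force'].round(1),s['ft_torque'].round(2),s['finger_gap'].round(4))
                                                                                                                                                                                                                 ^^^^^^^^^^^^^^^^^^^^^
AttributeError: 'float' object has no attribute 'round'
```

```bash
sed -i "s/s\['finger_gap'\].round(4)/round(s['finger_gap'],4)/" m.py; python3 -c "from m import *; look('b1')"
```

```text
9.35 [0.5613 0.2095 0.1876] yaw ty 93.19 [ 0.1  0.4 -2. ] [ 0.03 -0.01 -0.02] 0.0131
top 1481 slope deg [-0.02  0.05] z 0.1643 [553.3 209.7] [ 82.4 127.2] 3.6
scene 876 slope deg [-0.66  0.26] z 0.1685 [561.6 207.5] [ 84. 130.] 0.3
```

View pics/b1.png

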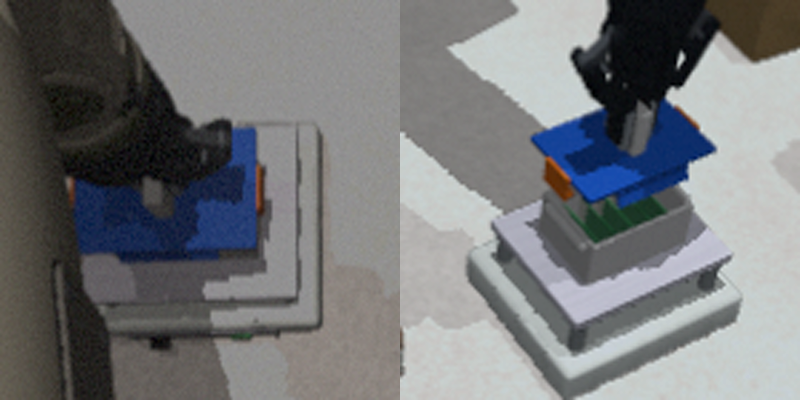

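The cover is level and square over the tray (top crop (165,190), scene crop (625,150)). The views disagree on its x offset: +7 mm against +2 mm. I shift 4 mm, go lower and re-measure from the edges with the yaw fixed.

Call:
arm_command([
  [1,-2,0.5,8,0],
  [1,-4,1,16,0],
  [1,-4,1,24,0],
  [1,-4,1,24,0],
  [1,-4,1,24,0],
])

```text
clock: 9.95
tcp_pos: [0.5651, 0.2115, 0.1637]
orientation: [-0.001, -0.029, 1.0, -0.0]
wrist_force: [-0.3, 0.9, -2.0]
finger_gap: 0.0133
```

```bash
cp scene.npz scene_b1.npz
python3 - <<'E'
from m import *
t0={}
look('b2')
s=env.get_state(); a=np.radians(3.1); ex=np.array([np.cos(a),np.sin(a)]); ey=np.array([-ex[1],ex[0]]); o=np.array([.5622,.210])
for n,(x0,y0,x1,y1) in(('top',(140,110,290,250)),('scene',(330,110,470,240))):
    im,d=load(n); hsv=cv2.cvtColor(im,cv2.COLOR_BGR2HSV); v,u=np.mgrid[y0:y1,x0:x1].reshape(2,-1); k=d[v,u]>0; u,v=u[k],v[k]
    X=pts(n,np.c_[u,v],d); L=np.c_[(X[:,:2]-o)@ex,(X[:,:2]-o)@ey]*1000
    bl=(hsv[v,u,0]>100)&(hsv[v,u,0]<130)&(hsv[v,u,1]>120)&(X[:,2]>.134)
    print(n,'cover z',np.median(X[bl,2]).round(4))
    for nm,S in(('cover',bl),('plat',(X[:,2]>.066)&(X[:,2]<.078))):
        l=L[S]; r=[]
        # edges: per-strip extremes, median
        for ax in(0,1):
            b=np.round(l[:,1-ax]/4); e=[(l[b==q,ax].min(),l[b==q,ax].max()) for q in np.unique(b) if (b==q).sum()>8]
            e=np.array(e); r+= [np.percentile(e[:,0],[15,30,50]).round(1),np.percentile(e[:,1],[50,70,85]).round(1)]
        print(nm,*r)
E
```

```text
9.95 [0.5651 0.2115 0.1637] yaw ty 93.28 [-0.3  0.9 -2. ] [-0.01 -0.01  0.03] 0.0133
top 1350 slope deg [0.09 0.06] z 0.1403 [555.7 211. ] [ 80.5 126.4] 4.7
scene 864 slope deg [-0.81  0.24] z 0.1443 [562.8 209.6] [ 83.1 128.4] 2.7
top cover z 0.1405
cover [-46.2 -46.  -45.6] [-1.6  1.8 19.3] [-61.2 -61.1 -61. ] [57.1 61.1 64. ]
plat [-67.7 -67.5 -67.4] [-34.   60.1  61.2] [-81.2 -81.  -80.9] [-52.1  22.7  73.1]
scene cover z 0.1445
cover [-40.8 -39.2 -37.8] [40.8 41.9 42.8] [-63.  -62.6 -61.4] [61.  62.1 62.8]
plat [-62.4 -58.7  34.4] [66.8 67.2 67.7] [-82.6 -82.3 -81.9] [-31.4  80.6  81.9]
```

View pics/b2.png

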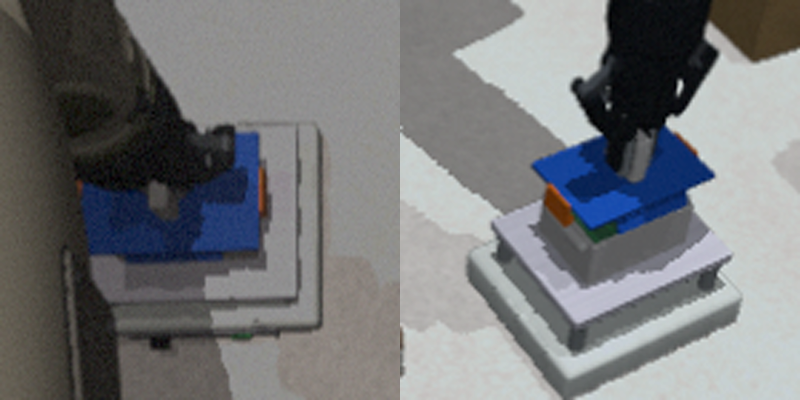

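Both views now give about +2 mm x to go and y within 0.5 mm. The scene crop shows the cover just above the tray, square to it. I correct and lower to light contact.

Call:
arm_command([
  [1,-2,-0.5,0,0],
  [1,-2,-0.5,3,0],
  [1,-2,-0.5,6,0],
  [1,-2,-0.5,9,0],
  [1,-2,-0.5,11,0],
  [1,-2,-0.5,13,0],
  [1,-2,-0.5,15,0],
  [1,-2,-0.5,17,0],
  [1,-2,-0.5,17,0],
])

```text
clock: 10.95
tcp_pos: [0.5677, 0.2111, 0.1476]
orientation: [0.0, -0.029, 1.0, -0.0]
wrist_force: [-1.4, -1.3, 3.2]
finger_gap: 0.0136
```

```bash
python3 -c "from m import *; look('b3')"
```

```text
10.95 [0.5677 0.2111 0.1476] yaw ty 93.27 [-1.4 -1.3  3.2] [-0.21  0.26 -0.1 ] 0.0136
top 1290 slope deg [ 0.27 -0.03] z 0.1241 [558.2 209.9] [ 80.6 125.9] 5.0
scene 860 slope deg [-0.53  0.21] z 0.1279 [565.  209.3] [ 84.5 127.7] 2.9
```

View pics/b3.png

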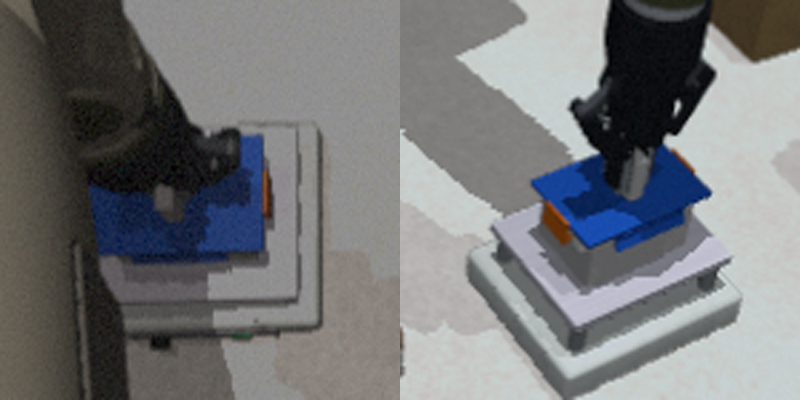

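Light contact (about 5 N), level, with a slight side load. I let go so it can settle, then regrip before pressing.

Call:
arm_command([
  [1,0,0,-3,0],
  [0.6,0,0,-3,0],
  [0.6,0,0,-3,0],
  [0.6,0,0,-3,0],
  [0.6,0,0,-3,0],
  [1,0,0,-3,0],
  [1,0,0,-3,0],
  [1,0,0,-3,0],
  [1,0,0,-3,0],
  [1,0,0,-3,0],
  [1,0,0,-3,0],
], squeeze=60)

```text
clock: 12.15
tcp_pos: [0.5675, 0.2111, 0.1502]
orientation: [-0.0, -0.029, 1.0, -0.0]
wrist_force: [0.8, -0.7, -0.8]
finger_gap: 0.0129
```

```bash
python3 -c "from m import *; look('b4')"
```

```text
12.15 [0.5675 0.2111 0.1502] yaw ty 93.28 [ 0.8 -0.7 -0.8] [-0.09 -0.01  0.03] 0.0129
top 1307 slope deg [ 0.34 -0.1 ] z 0.1271 [558.4 210.7] [ 82.  126.7] 5.2
scene 852 slope deg [-0.58  0.04] z 0.1307 [565.2 210.5] [ 83.4 127.6] 2.6
```

Call:
arm_command([
  [1,0,0,2,0],
  [1,0,0,4,0],
  [1,0,0,6,0],
  [1,0,0,8,0],
  [1,0,0,8,0],
], squeeze=80)

```text
clock: 12.75
tcp_pos: [0.5679, 0.2112, 0.1429]
orientation: [0.001, -0.029, 1.0, 0.0]
wrist_force: [-0.9, -0.7, 6.9]
finger_gap: 0.0129
```

Call:
arm_command([
  [1,0,0,1,0],
  [1,0,0,2,0],
  [1,0,0,3,0],
  [1,0,0,3,0],
])

```text
clock: 13.15
tcp_pos: [0.568, 0.2113, 0.1405]
orientation: [0.001, -0.029, 1.0, 0.0]
wrist_force: [-1.7, -1.6, 7.8]
finger_gap: 0.0132
```

Call:
arm_command([
  [1,0,0,1,0],
  [1,0,0,2,0],
  [1,0,0,3,0],
  [1,0,0,3,0],
])

```text
clock: 13.55
tcp_pos: [0.5683, 0.2113, 0.1378]
orientation: [0.001, -0.029, 1.0, 0.0]
wrist_force: [-2.5, -0.7, 9.3]
finger_gap: 0.013
```

Call:
arm_command([
  [1,0,0,1,0],
  [1,0,0,2,0],
  [1,0,0,3,0],
  [1,0,0,3,0],
])

```text
clock: 13.95
tcp_pos: [0.5686, 0.2112, 0.1341]
orientation: [0.001, -0.029, 1.0, 0.0]
wrist_force: [0.1, -2.2, 5.4]
finger_gap: 0.0129
```

```bash
python3 -c "from m import *; look('b5')"
```

```text
13.95 [0.5686 0.2112 0.1341] yaw ty 93.27 [ 0.1 -2.2  5.4] [-0.13  0.01 -0.  ] 0.0129
top 1192 slope deg [ 0.34 -0.13] z 0.1111 [557.8 208.2] [ 81.2 124.4] 6.8
scene 849 slope deg [-0.36  0.22] z 0.1147 [566.9 210.2] [ 84.8 127.6] 2.1
```

View pics/b5.png

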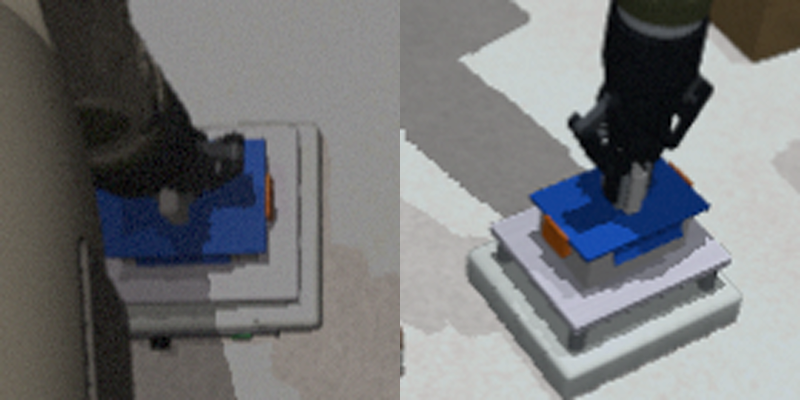

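The force fell from 9.3 to 5.4 N, which looks like a snap. I check the gap between plate and platform.

```bash
cat > p.py <<'E'
from h import *
def gap(pair=('scene','top')):
    a=np.radians(3.1); ex=np.array([np.cos(a),np.sin(a)]); ey=np.array([-ex[1],ex[0]]); o=np.array([.5622,.210])
    for n in pair:
        im,d=load(n); hsv=cv2.cvtColor(im,cv2.COLOR_BGR2HSV); bx=(330,110,470,240) if n=='scene' else (140,110,290,250)
        v,u=np.mgrid[bx[1]:bx[3],bx[0]:bx[2]].reshape(2,-1); k=d[v,u]>0; u,v=u[k],v[k]
        X=pts(n,np.c_[u,v],d); L=np.c_[(X[:,:2]-o)@ex,(X[:,:2]-o)@ey]*1000
        ring=(abs(L[:,0])<62)&(abs(L[:,1])<78)&((abs(L[:,0])>50)|(abs(L[:,1])>70))&(X[:,2]>.045)&(X[:,2]<.08)
        bl=(hsv[v,u,0]>100)&(hsv[v,u,0]<130)&(hsv[v,u,1]>120)&(abs(L[:,0])<39)&(abs(L[:,1])<61)&(X[:,2]>.085)
        zp=np.median(X[ring,2]); zc=np.median(X[bl,2]); print(n,'plat',zp.round(4),ring.sum(),'cover',zc.round(4),'diff',(zc-zp).round(4),'(home .045, loose .057)')
        for nm,q in(('y-',L[:,1]<-40),('y+',L[:,1]>40),('x-',L[:,0]<-25),('x+',L[:,0]>25)):
            if (bl&q).sum()>5: print(nm,(bl&q).sum(),np.median(X[bl&q,2]).round(4),end=' ')
        print()
E
python3 -c "from p import *; gap()"
```

```text
scene plat 0.0696 413 cover 0.115 diff 0.0453 (home .045, loose .057)
y- 207 0.1147 y+ 127 0.1152 x- 91 0.1146 x+ 212 0.1149 
top plat 0.066 668 cover 0.1113 diff 0.0453 (home .045, loose .057)
y- 369 0.1112 y+ 196 0.111 x- 426 0.1114 x+ 51 0.1116
```

Both views put the underside on the rim (45.3 mm against 45 nominal), level. I add a small confirming press, then ease off, release and retreat.

Call:
arm_command([
  [1,0,0,2,0],
  [1,0,0,4,0],
  [1,0,0,6,0],
  [1,0,0,6,0],
])

```text
clock: 14.45
tcp_pos: [0.5686, 0.2112, 0.1287]
orientation: [0.001, -0.028, 1.0, 0.0]
wrist_force: [-0.8, -1.0, 11.1]
finger_gap: 0.013
```

Call:
arm_command([
  [1,0,0,-3,0],
  [1,0,0,-7,0],
  [1,0,0,-10,0],
  [0.6,0,0,-10,0],
  [0.5,0,0,-10,0],
  [0.5,0,0,-10,0],
  [0.5,0,0,-12,0],
  [0.5,0,0,-30,0],
  [0.5,0,0,-60,0],
  [0.5,0,0,-110,0],
  [0.5,0,0,-160,0],
  [0.5,0,0,-160,0],
])

```text
clock: 15.65
tcp_pos: [0.5703, 0.212, 0.2955]
orientation: [0.006, -0.029, 1.0, 0.001]
wrist_force: [0.9, 0.3, 0.7]
finger_gap: 0.0428
```

Call:
arm_command([
  [0.5,45,0,0,0],
  [0.5,90,0,0,0],
  [0.5,130,0,0,0],
  [0.5,150,0,0,0],
  [0.5,150,0,0,0],
])

```text
clock: 16.15
tcp_pos: [0.415, 0.2025, 0.2876]
orientation: [-0.0, -0.029, 1.0, -0.0]
wrist_force: [-0.3, 0.1, 0.5]
finger_gap: 0.0427
```

```bash
python3 -c "
from m import *; look('b6')
from p import gap; gap()
im,d=load('scene'); a=im[150:300,180:460]; cv2.imwrite('pics/b7.png',np.clip(cv2.resize(a,(784,420),interpolation=cv2.INTER_CUBIC)*1.2,0,255).astype('uint8'))"
```

```text
16.15 [0.415  0.2025 0.2876] yaw ty 93.35 [-0.3  0.1  0.5] [ 0.01 -0.02  0.02] 0.0427
top 2073 slope deg [0.23 0.09] z 0.1156 [560.2 211.3] [ 82.9 125.7] 3.4
scene 951 slope deg [-0.29  0.11] z 0.1193 [564.9 210.4] [ 85.9 128.4] 3.5
scene plat 0.0742 459 cover 0.1194 diff 0.0452 (home .045, loose .057)
y- 201 0.1193 y+ 178 0.1198 x- 125 0.1193 x+ 222 0.1194 
top plat 0.0706 956 cover 0.1157 diff 0.045 (home .045, loose .057)
y- 403 0.1155 y+ 406 0.1159 x- 431 0.1156 x+ 394 0.1158
```

View pics/b7.png

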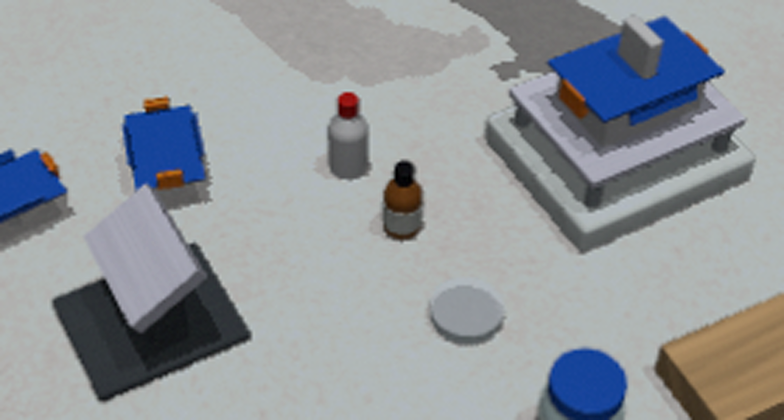

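The cover sits flush and level on the tray (crop (637,65)), the platform is back up, and the bottles and dish are upright in place. Handing in.

```bash
python3 -c "
from workcell import env; print(env.hand_in())"
```

```text
the job is handed in; nothing more can be done
None
```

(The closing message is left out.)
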